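Break the lid stay and shut the wooden box

ROBOT

A 6-joint arm with a two-finger parallel gripper is mounted at the origin on the work surface. World frame = base frame: x ahead of the robot, y to its left, z up, the work surface at z = 0. Lengths are in m, angles in degrees, forces in N, time in s.
With the tool pointing down it reaches from about 0.3 to 0.75 m from the base axis. Payload 8.5 kg.
Tool frame: the origin (TCP) lies between the finger pads; the fingertips stand 25 mm ahead of it and the grasp point (between the pads) lies 6 mm ahead of it; x points along the fingers, y is the direction in which the jaws open and shut, and the axes are right-handed (so a half turn about x gives the same grasp; the last joint's range is limited). The gripper opens to 85 mm and grips with 20 to 120 N. Pads are 22 mm wide; open, the fingers measure 114 mm over their backs; the gripper's body (76 mm by 85 mm) begins 54 mm behind the grasp point. The pads swing forward as they close: fully open they stand 13 mm farther back than shut.
Start: joints at [-85.56, 21.807, 74.336, -0, 83.858, -12.336], TCP at [0.159, -0.527, 0.224] pointing down, gripper open.
Joint ranges: [-178.18, 178.18], [-50.72, 133.34], [12.68, 142.11], [-81.47, 261.47], [9.98, 163.14], [-165.26, 165.26]. Speed limits (degrees/s): [136.94, 136.94, 180, 180, 180, 180].

INTERFACE

Orientations are given as a 3x3 rotation matrix whose columns are the frame's x, y, z axes.
In Python, from rig import sensors, get_image, workorder gives the robot as it stands.
- The arm moves only by the tool arm_command, never from a script. Its argument "plan" is a list that holds one entry, the list of rows, each a list of 6 numbers: the shift along the tool's x, y, z in units of 25 mm (1.0 is 25 mm), then the turn, a rotation vector about the tool's x, y, z in units of 6 degrees (1.0 is 6 degrees). In form: [[[dx, dy, dz, ax, ay, az], ...]]. A call has 1 to 10 rows; each row is the pose to reach, as a shift and turn from the pose commanded when the call began, along the tool's axes at that moment; what a row does not reach only later rows make up. A row lasts 1/10 s, in which the tool goes at most 50 mm and 8.59 degrees, less where a joint would pass 70% of its speed; a pose out of reach is approached as far as the arm can. A call with a gripper value outside its range is refused whole. "jaw" is the closure, from 0 (fully open) to 1 (shut), set as the call begins (left out, the last holds). The fingers move at their own pace and stop on an object; "newtons" is the grip in N (left out, the last holds). Time passes only in rows, so rows that repeat a pose let the fingers close. It gives the time, the measured TCP pose, the force and the opening at its end, in the units of the state.
- sensors.observe(): the state, without advancing time (a new reading comes with each control period).
- get_image(name): name is "scene" or "side" or "wrist"; returns a dict with "img" (420x560x3 uint8, red, green, blue), "fx", "fy", "cx", "cy" (pixels), "dist" ([k1, k2, p1, p2, k3] as OpenCV has them; the pictures are not rectified), "T" (4x4, takes a point from camera to world coordinates). Camera axes: x right, y up, looking along -z (the intrinsics and any distortion apply to the point x, -y, -z); pixel columns grow to the right and rows downward; lengths in m; the calibration is good to about 2 mm. A picture is of the moment at which its call begins. There is no depth.
- workorder.close_job(): hands the job in, once; it reports no verdict.
The state is a dict: "time_s": time; "q": joint angles; "qvel": joint speeds; "joint_efforts": joint torques, N m; "position": TCP position; "tool_rot": TCP orientation; "ft_force": force on the tool from outside, world axes, zero at the start; "wrist_torque": the same for the moment, N m; "grip_width": finger opening in m.
Only numpy, scipy, OpenCV 4.12 (cv2) and the standard library are available. Lean on these libraries where they do the work, as an engineer would, in place of code of your own. Each camera call takes 0.05 s, during which the arm holds its last target. There are 200 camera calls.

TASK

The wooden box on the TV console stands open, its lid propped up by the locked folding steel stay on the box's side. Press the stay down at its knee, on the small thumb plate, so that it folds, and only then lower the lid gently until the box is fully shut. Leave the speaker (and its button), the pen cup and the trinket dish alone.

Things in the scene. Friction and masses are not known exactly. Their poses are not given: they have to be found in the camera images.
- box: Fixed wooden box, 200 mm deep (its x), 240 wide (y), 100 high, walls 10. Origin: centre of its underside, on the console (z = 0). Its x points from the front (robot's side) to the hinged back, y left, z up. Lid hinge line: along y at x = +100, z = 100 mm. The folding stay, two flat steel links with a knee between, is outside its right (-y) wall. What lies inside stays there.
- lid_edge (a point): Middle of the lid's free edge, half-way through its thickness. The lid is a plain board, 206 mm from hinge line to free edge, 240 wide, 10 thick, no handle. Open, it stands 75 degrees up from shut, leaning to the front, free edge about 300 mm above the console, outer face looking to the box's +x (back). Shut, its underside lies on the rim, its top at 110 mm.
- thumb_plate (a point): Top centre of the thumb plate at the stay's knee: 32 mm (box x) by 30 (y), 5 thick, level at first, 147 mm up, 24 mm outside the right wall. Pressed, it goes down and a little back (+x) on a 65 mm arc about the lower link's pivot on the wall (box x = -65, z = 94 mm). It yields at 3 to 6 N; 20 to 25 mm down, the stay is well broken. It does not spring back.
- lid (a joint): Lid angle in rad: 0 = propped open as at the start, growing as the lid is lowered, 1.309 = fully shut. While the stay is locked the lid cannot be lowered. Once it is broken the stiff hinge holds the lid wherever it is left, so it must be pushed down all the way (about 2 to 4 N at the free edge).
- stay_knee (a joint): Fold angle of the stay's knee in rad: 0 = locked, just over dead centre against its stop; about 0.16 = straight (dead centre); larger = broken and folding; about 2.5 when the lid is shut.
- speaker: Bystander: loose grey rechargeable speaker, 75 x 150 x 85 mm high with a round rubber button on top; origin at the centre of its underside.
- pen_cup: Bystander: loose empty aluminium pen cup, 76 mm across, 100 mm high; origin at the centre of its underside.
- trinket_dish: Bystander: loose white porcelain dish, 110 mm across, 28 mm high; origin at the centre of its underside.

How it is judged (in metres and radians):
On the way:
1. the stay is broken at its knee (folded more than 0.4 rad) while the lid is still well open (value of joint stay_knee above 0.4 rad and value of joint lid below 0.65 rad), for 0.2 s.
At the end, for the whole second after the job is handed in: The lid is shut and at rest: its angle is more than 1.25 rad (free edge within about 12 mm of the rim), with the stay folded (more than 1.5 rad, as it is whenever the lid is shut) (value of joint lid above 1.25 rad and velocity of joint lid between -0.1 and 0.1 rad/s and value of joint stay_knee above 1.5 rad); the robot touches nothing.
It fails at once if the lid is slammed (falls or is driven faster than 2.5 rad/s) (velocity of joint lid above 2.5 rad/s).
It fails at once if the speaker, pen cup or dish is moved more than 20 mm (distance of any of speaker, pen_cup, trinket_dish from where it was at the start of the episode above 0.02 m).
It fails at once if the speaker or its button is pressed (over 2 N) (contact force between the arm and speaker above 2 N).
It fails at once if the fingers press the speaker or its button (over 2 N) (contact force between the fingers and speaker above 2 N).
It also fails if it takes over 48 s, if anything falls off the work surface, if the arm or the gripper's body presses on something with over 40 N, if the wrist force passes 120 N, or if a joint passes its speed limit or range.

## Working session

There is one attempt and no reset: what is moved stays moved. The work goes in short steps, Python scripts to look and compute and a tool call to move; the robot and the scene stay as the last step left them, time stands still between calls to the robot, and variables do not carry over. Pictures are saved under pics/ and viewed, about 8 in all and at most 12, crops included, and the job is handed in when it is done.

Besides the shell and the picture viewer there is one more tool, called after ">>>" by a JSON object that holds its "fn" and its "kwargs", one argument or row to a line. arm_command: Moves the arm, as the interface text tells. Its arguments: {"type":"object","properties":{"plan":{"type":"array","items":{"type":"array","items":{"type":"array","items":{"type":"number"}}}},"jaw":{"type":"number"},"newtons":{"type":"number"}},"required":["plan"]}

```bash
mkdir -p pics; ls; python3 - <<'E'
from rig import sensors,get_image
import cv2,pickle
d={}
for n in("scene","side"):
    r=get_image(n);d[n]=r
    cv2.imwrite(f"pics/{n}0.png",r["img"][:,:,::-1])
    print(n,r["fx"],r["fy"],r["cx"],r["cy"],r["dist"],r["T"])
pickle.dump(d,open("c0.pkl","wb"))
print(sensors.observe())
E
```

```text
pics
scene 531.596509542149 531.596509542149 284.5448098450325 201.2451994286164 [-0.1094732  0.         0.         0.         0.       ] [[ 0.07640486 -0.66051291  0.74691699  1.61496468]
 [ 0.99692363  0.06373975 -0.04561267  0.07050068]
 [-0.01748055  0.74810423  0.66335096  1.11545328]
 [ 0.          0.          0.          1.        ]]
side 418.9106195462197 418.9106195462197 282.93448503143895 214.9929333460953 [-0.05433285  0.          0.          0.          0.        ] [[-0.92957119  0.21379464 -0.30031526  0.12020894]
 [-0.36801867 -0.4908141   0.78972386  1.24012593]
 [ 0.02143977  0.84462617  0.53492707  0.92879034]
 [ 0.          0.          0.          1.        ]]
{'time_s': 0.1, 'q': array([-8.55602463e+01,  2.18365675e+01,  7.43798233e+01,  1.22905362e-03,
        8.38589949e+01, -1.23362574e+01]), 'qvel': array([ 0.02839097, -0.09295804, -0.12694832,  0.08500242,  0.07266913,
       -0.01837717]), 'joint_efforts': array([ 5.29704630e-03, -4.49216616e+01, -2.31658602e+01, -1.34280326e-04,
        3.65629639e-03,  1.69585945e-05]), 'position': array([ 0.15872387, -0.52630833,  0.22378226]), 'tool_rot': array([[-8.05876998e-05,  2.88628694e-01, -9.57441105e-01],
       [ 1.31343199e-03, -9.57440252e-01, -2.88628547e-01],
       [-9.99999134e-01, -1.28079369e-03, -3.01936252e-04]]), 'ft_force': array([-0.3342976 ,  0.90168983, -0.09705645]), 'wrist_torque': array([ 0.02242579, -0.00678956, -0.00446556]), 'grip_width': 0.08552474140179055}
```

View pics/scene0.png

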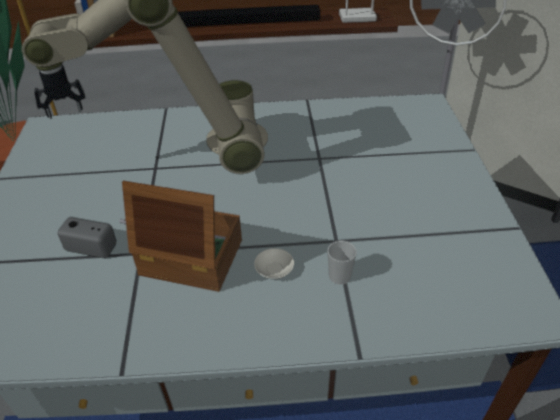

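View pics/side0.png

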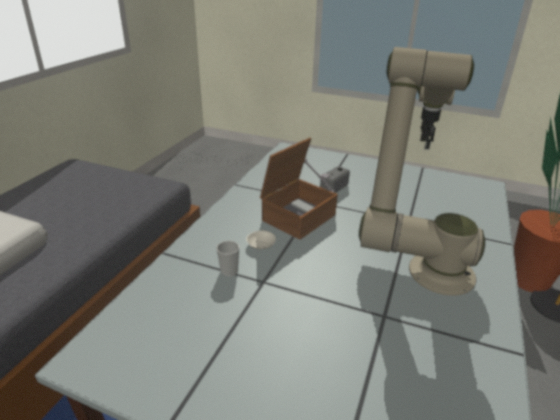

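```bash
python3 - <<'E'
import cv2,pickle,numpy as np
d=pickle.load(open("c0.pkl","rb"))
a=d["scene"]["img"][175:295,50:250,::-1]
b=d["side"]["img"][130:250,230:370,::-1]
cv2.imwrite("pics/crop_s.png",cv2.resize(np.clip(a*1.5,0,255).astype('uint8'),None,fx=4,fy=4,interpolation=cv2.INTER_CUBIC))
cv2.imwrite("pics/crop_d.png",cv2.resize(np.clip(b*1.3,0,255).astype('uint8'),None,fx=5,fy=5,interpolation=cv2.INTER_CUBIC))
E
```

```text
(no output)
```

View pics/crop_s.png

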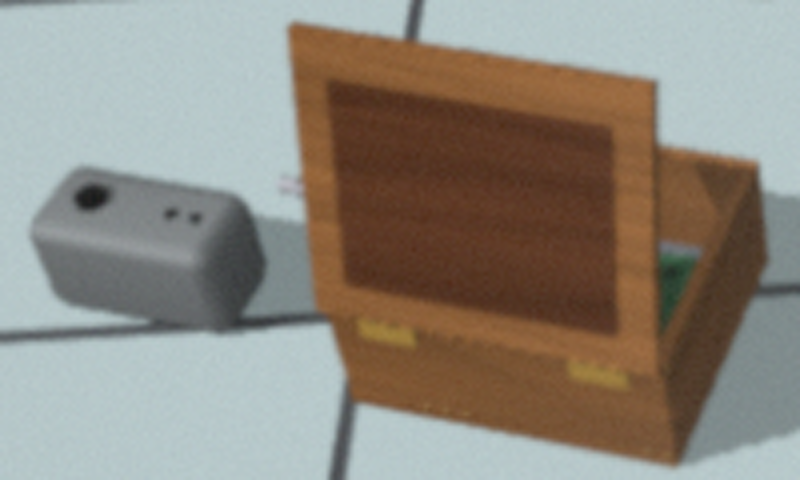

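View pics/crop_d.png

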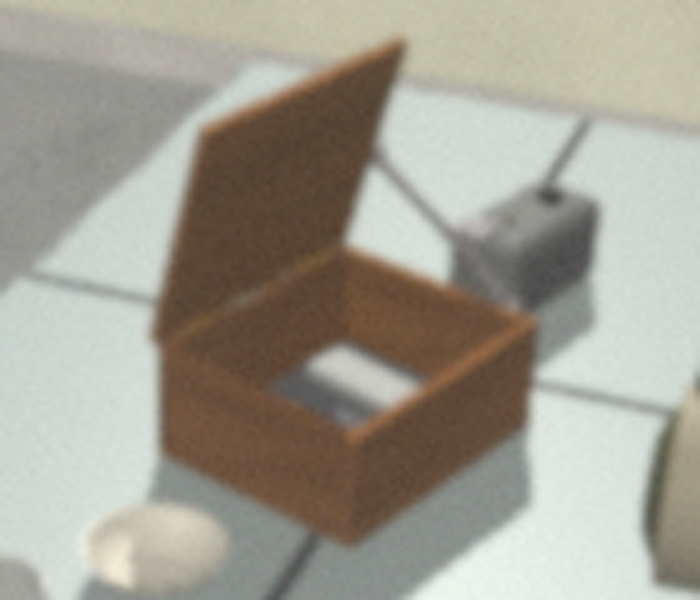

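```bash
cat > h.py <<'E'
import cv2,pickle,numpy as np
from scipy.optimize import least_squares
def proj(c,P):
    T=np.linalg.inv(c["T"]);p=(np.atleast_2d(P)@T[:3,:3].T+T[:3,3])*[1,-1,-1]
    K=np.array([[c["fx"],0,c["cx"]],[0,c["fy"],c["cy"]],[0,0,1.]])
    return cv2.projectPoints(p,np.zeros(3),np.zeros(3),K,np.array(c["dist"]))[0][:,0]
def ray_z(c,uv,z):
    K=np.array([[c["fx"],0,c["cx"]],[0,c["fy"],c["cy"]],[0,0,1.]])
    n=cv2.undistortPoints(np.array([[uv]],float),K,np.array(c["dist"]))[0,0]
    d=c["T"][:3,:3]@[n[0],-n[1],-1];o=c["T"][:3,3];return o+d*(z-o[2])/d[2]
def lidpt(r,h,y,a=75):
    a=np.radians(a);return [.1-r*np.cos(a)+h*np.sin(a),y,.1+r*np.sin(a)+h*np.cos(a)]
def w(b,P):
    P=np.atleast_2d(P);c,s=np.cos(b[2]),np.sin(b[2])
    return P@np.array([[c,-s,0],[s,c,0],[0,0,1]]).T+[b[0],b[1],0]
sc=lambda x,y:((x+.5)/4-.5+50,(y+.5)/4-.5+175)
sd=lambda x,y:((x+.5)/5-.5+230,(y+.5)/5-.5+130)
E
python3 - <<'E'
from h import *
d=pickle.load(open("c0.pkl","rb"))
S=[(lidpt(.206,.01,-.12),sc(291,23)),(lidpt(.206,.01,.12),sc(656,80)),([.1,-.12,0],sc(355,402)),([.1,.12,0],sc(678,465)),([-.1,.12,.1],sc(757,162))]
D=[([-.1,.12,0],sd(352,545)),([-.1,.12,.1],sd(350,440)),([-.1,-.12,.1],sd(535,322)),([.1,.12,0],sd(163,452)),(lidpt(.206,.005,-.12),sd(403,42)),(lidpt(.206,.005,.12),sd(203,132))]
def res(b):
    return np.concatenate([(proj(d[n],w(b,[p for p,_ in L]))-[u for _,u in L]).ravel() for n,L in(("scene",S),("side",D))])
f=least_squares(res,[.5,0,0],loss="soft_l1");b=f.x;print(b,np.degrees(b[2]));print(res(b).reshape(-1,2).round(1))
np.save("box.npy",b)
tp=w(b,[-.027,-.144,.147]);print("plate",tp,"lid edge",w(b,lidpt(.206,.005,0)))
for n,o,k in(("scene",(50,175),4),("side",(230,130),5)):
    print(n,((proj(d[n],tp)-o+.5)*k-.5).round(0), "hinge/loc")
for nm,u in dict(button=(92,197),nl=(35,230),fl=(85,168),fr=(240,195),nr=(200,262)).items(): print(nm,ray_z(d["scene"],sc(*u),.085).round(3))
for nm,u in dict(bl=(65,303),br=(218,328)).items(): print(nm,ray_z(d["scene"],sc(*u),0).round(3))
E
```

```text
[ 0.57234813 -0.13507233 -0.32763312] -18.771995267475457
[[-0.9  1.1]
 [-0.7  1.5]
 [-0.1  0. ]
 [ 0.4  0.9]
 [ 0.9 -0.4]
 [-0.1  1.8]
 [ 1.5  0.7]
 [ 1.3  0.4]
 [-1.   1. ]
 [ 0.6 -0.1]
 [ 0.4  0.2]]
plate [[ 0.50044472 -0.26272381  0.147     ]] lid edge [[ 0.62112089 -0.15164933  0.30027482]]
scene [[361. 120.]] hinge/loc
side [[489. 234.]] hinge/loc
button [ 0.494 -0.471  0.085]
nl [ 0.524 -0.506  0.085]
fl [ 0.462 -0.483  0.085]
fr [ 0.502 -0.362  0.085]
nr [ 0.567 -0.379  0.085]
bl [ 0.515 -0.511  0.   ]
br [ 0.549 -0.391  0.   ]
```

```bash
cat >> h.py <<'E'
from scipy.spatial.transform import Rotation as Ro
def Rt(t,b):
    t=np.radians(t);bx=np.array([np.cos(b[2]),np.sin(b[2]),0]);z=np.array([0,0,1.])
    x=np.sin(t)*bx-np.cos(t)*z;y=np.cos(t)*bx+np.sin(t)*z;return np.stack([x,y,np.cross(x,y)],1)
def row(p,R):
    from rig import sensors
    s=sensors.observe();R0=s["tool_rot"]
    return np.r_[R0.T@(p-s["position"])/.025,np.degrees(Ro.from_matrix(R0.T@R).as_rotvec())/6].round(2).tolist()
def tip(bp,t,b,back=0):  # tool pose with fingertip centre at box point bp, 'back' m short of it
    R=Rt(t,b);return w(b,bp)[0]-(0.025+back)*R[:,0],R
E
python3 - <<'E'
from h import *
b=np.load("box.npy")
p,R=tip([-.027,-.146,.147],15,b,.08);print(p,row(p,R))
E
```

```text
[ 0.4740707  -0.2558721   0.24842221] [-0.97, -6.72, -15.2, -9.02, 1.18, 2.32]
```

>>> {"fn": "arm_command", "kwargs": {
  "plan": [
    [[-1.0,-1.7,-3.8,-2.2,0.3,0.6],[-1.0,-1.7,-3.8,-2.2,0.3,0.6],[-1.0,-3.4,-7.6,-4.5,0.6,1.2],[-1.0,-3.4,-7.6,-4.5,0.6,1.2],[-1.0,-5.0,-11.4,-6.7,0.9,1.7],[-1.0,-5.0,-11.4,-6.7,0.9,1.7],[-0.97,-6.72,-15.2,-9.02,1.18,2.32],[-0.97,-6.72,-15.2,-9.02,1.18,2.32],[-0.97,-6.72,-15.2,-9.02,1.18,2.32],[-0.97,-6.72,-15.2,-9.02,1.18,2.32]]
  ],
  "jaw": 1,
  "newtons": 30
}}

```text
time_s: 1.1
position: [0.4752, -0.2541, 0.2482]
tool_rot: [[0.245, 0.916, -0.319], [-0.083, -0.308, -0.948], [-0.966, 0.259, 0.001]]
ft_force: [0.4, -0.9, 0.5]
grip_width: 0.0001
```

```bash
python3 - <<'E'
from h import *
from rig import sensors,get_image
r=get_image("wrist");r2=get_image("side");s=sensors.observe();print(s["time_s"],s["position"],s["q"],s["ft_force"],s["grip_width"])
b=np.load("box.npy");p,R=tip([-.027,-.146,.147],15,b,.08);print(row(p,R))
tp=[[-.027+i*.016,-.144+j*.015,.147] for i,j in((0,0),(1,1),(1,-1),(-1,-1),(-1,1))]
pp=proj(r,w(b,tp));print(pp)
pickle.dump((r,r2,s),open("c1.pkl","wb"))
a=cv2.resize(np.ascontiguousarray(r["img"][:,:,::-1]),(784,588));
for q in pp: cv2.circle(a,(int(q[0]*1.4),int(q[1]*1.4)),2,(0,255,0),-1)
cv2.imwrite("pics/w1.png",a)
E
```

```text
1.2 [ 0.47385892 -0.25608619  0.24832237] [-44.18134834  13.19064117  84.53430426   6.7775805   68.77829597
 -27.13603996] [-0.04433075 -0.53638282  0.50776407] 0.00010212105448206023
[-0.0, 0.01, -0.01, 0.0, 0.01, 0.0]
[[276.1184768  206.44309299]
 [294.58937063 187.97968461]
 [293.92365248 222.10068528]
 [257.63490185 224.91805221]
 [257.1976297  189.80351879]]
```

View pics/w1.png

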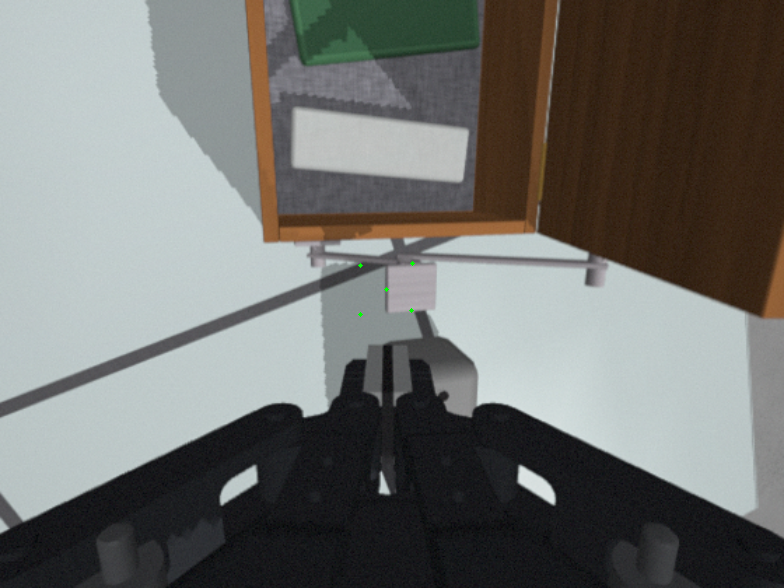

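```bash
python3 - <<'E'
from h import *
b=np.load("box.npy");r,_,s=pickle.load(open("c1.pkl","rb"))
u=lambda x,y:np.array([(x+.5)/1.4-.5,(y+.5)/1.4-.5])
C=[[-.1,-.12,.1],[.1,-.12,.1]];print(proj(r,w(b,C)),u(265,241),u(537,232))
print("plate centre",ray_z(r,u(411,287),.147))
W=[u(265,241),u(537,232)]
for i in range(2): print(ray_z(r,W[i],.1),w(b,C[i]))
f=least_squares(lambda v:np.r_[(proj(r,w(v,C))-W).ravel(),(v-b)*[150,150,200]],b);print(f.x,b)
v=f.x;P=ray_z(r,u(411,287),.147)
R=np.array([[np.cos(v[2]),-np.sin(v[2])],[np.sin(v[2]),np.cos(v[2])]]);print("plate in box",R.T@(P[:2]-v[:2]))
print("knee z~.14 y?",R.T@(ray_z(r,u(400,259),.145)[:2]-v[:2]),"lower pivot",R.T@(ray_z(r,u(316,255),.094)[:2]-v[:2]))
E
```

```text
[[184.27844361 172.88299623]
 [380.53449262 166.38907008]] [189.14285714 172.        ] [383.42857143 165.57142857]
plate centre [ 0.51502729 -0.26722685  0.147     ]
[ 0.44329064 -0.217254    0.1       ] [[ 0.43905111 -0.21650883  0.1       ]]
[ 0.63186352 -0.28123809  0.1       ] [[ 0.62841244 -0.28086942  0.1       ]]
[ 0.57623987 -0.13569194 -0.32736707] [ 0.57234813 -0.13507233 -0.32763312]
plate in box [-0.01566654 -0.14423235]
knee z~.14 y? [-0.02225265 -0.12703601] lower pivot [-0.06687138 -0.13149291]
```

```bash
python3 - <<'E'
from h import *
b=np.array([.57624,-.13569,-.32737]);np.save("box.npy",b)
for dx,dz in((0,.03),(0,.006),(0,0),(.0046,-.005),(.0084,-.01),(.0116,-.015),(.0141,-.02),(.0162,-.025),(.0175,-.029)):
    print(row(*tip([-.018+dx,-.146,.147+dz],15,b)))
E
```

```text
[2.17, 0.82, -0.04, 0.0, 0.01, 0.0]
[3.1, 0.57, -0.04, 0.0, 0.01, 0.0]
[3.33, 0.51, -0.04, 0.0, 0.01, 0.0]
[3.57, 0.63, -0.04, 0.0, 0.01, 0.0]
[3.8, 0.73, -0.04, 0.0, 0.01, 0.0]
[4.03, 0.8, -0.04, 0.0, 0.01, 0.0]
[4.25, 0.84, -0.04, 0.0, 0.01, 0.0]
[4.46, 0.87, -0.04, 0.0, 0.01, 0.0]
[4.63, 0.88, -0.04, 0.0, 0.01, 0.0]
```

>>> {"fn": "arm_command", "kwargs": {
  "plan": [
    [[1.1,0.8,0,0,0,0],[2.2,0.8,0,0,0,0],[2.7,0.65,0,0,0,0],[3.0,0.57,0,0,0,0],[3.0,0.57,0,0,0,0],[3.2,0.54,0,0,0,0],[3.33,0.51,0,0,0,0],[3.45,0.57,0,0,0,0],[3.57,0.63,0,0,0,0],[3.57,0.63,0,0,0,0]]
  ]
}}

```text
time_s: 2.2
position: [0.5106, -0.2685, 0.1662]
tool_rot: [[0.245, 0.914, -0.322], [-0.084, -0.311, -0.947], [-0.966, 0.259, 0.001]]
ft_force: [-0.4, -0.0, 0.6]
grip_width: 0.0001
```

```bash
python3 - <<'E'
from h import *
from rig import sensors,get_image
r=get_image("wrist");r2=get_image("side");s=sensors.observe();print(s["time_s"],s["position"],s["ft_force"])
a=cv2.resize(np.ascontiguousarray(r["img"][120:330,180:400,::-1]),None,fx=2,fy=2,interpolation=2)
c=cv2.resize(np.ascontiguousarray(r2["img"][130:235,240:350,::-1]),None,fx=4,fy=4,interpolation=2)[:420]
cv2.imwrite("pics/w2.png",np.hstack([a,c]))
E
```

```text
2.3 [ 0.51048133 -0.26849481  0.16650972] [0.5122362  0.74026587 0.43790163]
```

View pics/w2.png

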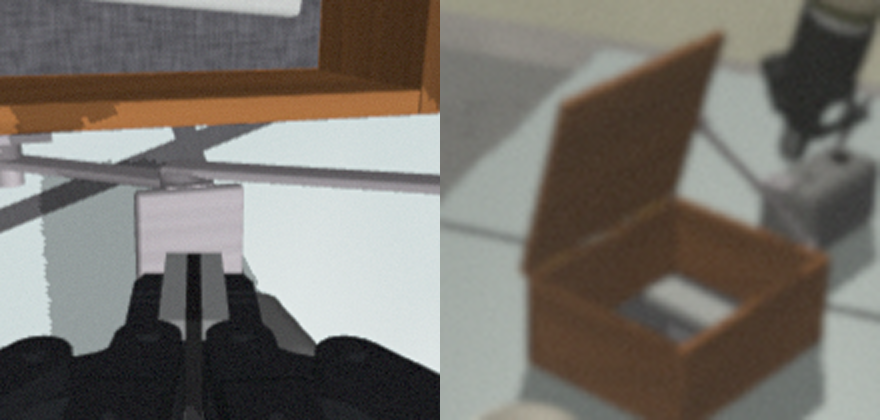

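```bash
python3 - <<'E'
from h import *
from rig import sensors,get_image
r=get_image("wrist");s=sensors.observe();R=s["tool_rot"];p=s["position"]
for q in([.025,0,-.011],[.025,0,.011],[.019,0,-.011],[.012,0,-.011],[.025,.0145,-.011]):
    print(q,((proj(r,p+R@q)[0]-[180,120]+.5)*2-.5).round(1))
print(r["T"][:3,3]-p, R.T@(r["T"][:3,3]-p))
b=np.load("box.npy")
for i,j in((0,0),(1,1),(1,-1),(-1,-1),(-1,1)): print("plate",i,j,((proj(r,w(b,[-.016+i*.016,-.144+j*.015,.147]))[0]-[180,120]+.5)*2-.5).round(1))
E
```

```text
[0.025, 0, -0.011] [194.2 205.1]
[0.025, 0, 0.011] [194.1 274.9]
[0.019, 0, -0.011] [194.2 211.4]
[0.012, 0, -0.011] [194.3 219.4]
[0.025, 0.0145, -0.011] [243.9 205.1]
[-0.0157728   0.07473806  0.14356242] [-0.1488455  -0.0003589  -0.06549517]
plate 0 0 [188.5 237.3]
plate 1 1 [242.3 183.1]
plate 1 -1 [240.2 279.6]
plate -1 -1 [134.6 291.6]
plate -1 1 [132.  191.2]
```

>>> {"fn": "arm_command", "kwargs": {
  "plan": [
    [[0.1,-0.03,0,0,0,0],[0.2,-0.06,0,0,0,0],[0.3,-0.08,0,0,0,0],[0.4,-0.1,0,0,0,0],[0.4,-0.1,0,0,0,0]]
  ]
}}

```text
time_s: 2.85
position: [0.5104, -0.2685, 0.1557]
tool_rot: [[0.245, 0.915, -0.322], [-0.084, -0.311, -0.947], [-0.966, 0.259, 0.001]]
ft_force: [-0.3, -0.3, 0.3]
grip_width: -0.0003
```

```bash
python3 - <<'E'
from h import *
from rig import sensors,get_image
r=get_image("wrist");r2=get_image("scene")
a=cv2.resize(np.ascontiguousarray(r["img"][130:330,170:390,::-1]),None,fx=2,fy=2,interpolation=2)
c=cv2.resize(np.ascontiguousarray(r2["img"][180:280,40:130,::-1]),None,fx=4,fy=4,interpolation=2)
cv2.imwrite("pics/w3.png",np.hstack([a,c]))
E
```

```text
(no output)
```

View pics/w3.png

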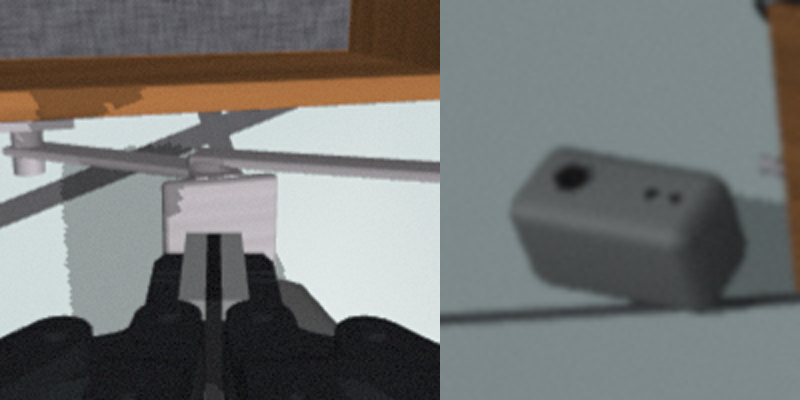

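>>> {"fn": "arm_command", "kwargs": {
  "plan": [
    [[0.1,-0.03,0,0,0,0],[0.2,-0.06,0,0,0,0],[0.3,-0.08,0,0,0,0],[0.4,-0.1,0,0,0,0],[0.5,-0.13,0,0,0,0],[0.5,-0.13,0,0,0,0]]
  ]
}}

```text
time_s: 3.55
position: [0.5105, -0.2685, 0.1428]
tool_rot: [[0.245, 0.915, -0.322], [-0.084, -0.311, -0.947], [-0.966, 0.259, 0.001]]
ft_force: [-0.3, 0.4, 0.8]
grip_width: 0.0001
```

```bash
python3 - <<'E'
from h import *
from rig import sensors,get_image
r=get_image("wrist");s=sensors.observe();print(s["position"],s["ft_force"],s["wrist_torque"])
b=np.load("box.npy")
for i,j in((0,0),(1,1),(1,-1),(-1,-1),(-1,1)): print("plate",i,j,(proj(r,w(b,[-.016+i*.016,-.144+j*.015,.147]))[0]).round(1))
cv2.imwrite("pics/w4.png",cv2.resize(np.ascontiguousarray(r["img"][130:330,130:430,::-1]),None,fx=2.5,fy=2.5,interpolation=2))
E
```

```text
[ 0.51059846 -0.26855419  0.14305867] [ 0.67151603  0.48114036 -0.13417515] [-0.04337273  0.09039412  0.00080527]
plate 0 0 [285.9 254.4]
plate 1 1 [316.6 223.4]
plate 1 -1 [314.7 277.6]
plate -1 -1 [255.2 285.4]
plate -1 1 [254.1 228.7]
```

View pics/w4.png

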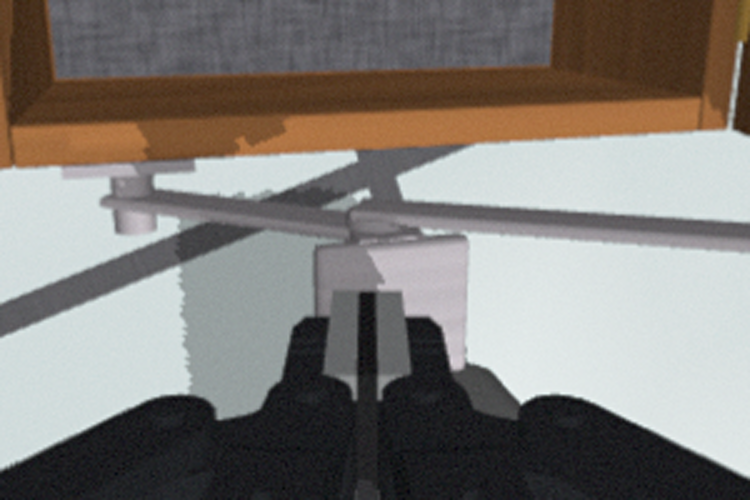

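>>> {"fn": "arm_command", "kwargs": {
  "plan": [
    [[0.1,-0.03,0,0,0,0],[0.2,-0.06,0,0,0,0],[0.3,-0.08,0,0,0,0],[0.4,-0.1,0,0,0,0],[0.4,-0.1,0,0,0,0]]
  ]
}}

```text
time_s: 4.1
position: [0.5148, -0.2709, 0.1367]
tool_rot: [[0.256, 0.911, -0.323], [-0.092, -0.31, -0.946], [-0.962, 0.272, 0.004]]
ft_force: [10.0, -1.4, 11.6]
grip_width: -0.0002
```

>>> {"fn": "arm_command", "kwargs": {
  "plan": [
    [[0.03,0.1,0,0,0,0],[0.05,0.19,0,0,0,0],[0.15,0.23,0,0,0,0],[0.24,0.27,0,0,0,0],[0.35,0.3,0,0,0,0],[0.46,0.33,0,0,0,0],[0.58,0.37,0,0,0,0],[0.69,0.4,0,0,0,0],[0.8,0.41,0,0,0,0],[0.8,0.41,0,0,0,0]]
  ]
}}

```text
time_s: 5.1
position: [0.5282, -0.2754, 0.1188]
tool_rot: [[0.254, 0.912, -0.323], [-0.09, -0.31, -0.946], [-0.963, 0.269, 0.004]]
ft_force: [10.0, -1.9, 5.3]
grip_width: -0.0001
```

```bash
python3 - <<'E'
from h import *
from rig import sensors,get_image
r=get_image("wrist");r2=get_image("side");s=sensors.observe();print(s["time_s"],s["position"],s["ft_force"])
a=cv2.resize(np.ascontiguousarray(r["img"][130:330,160:400,::-1]),None,fx=2,fy=2,interpolation=2)
c=cv2.resize(np.ascontiguousarray(r2["img"][130:230,260:340,::-1]),None,fx=4,fy=4,interpolation=2)
cv2.imwrite("pics/w5.png",np.hstack([a,c]))
E
```

```text
5.2 [ 0.52809661 -0.27542158  0.118812  ] [ 9.75092071 -2.61879003  4.9045397 ]
```

View pics/w5.png

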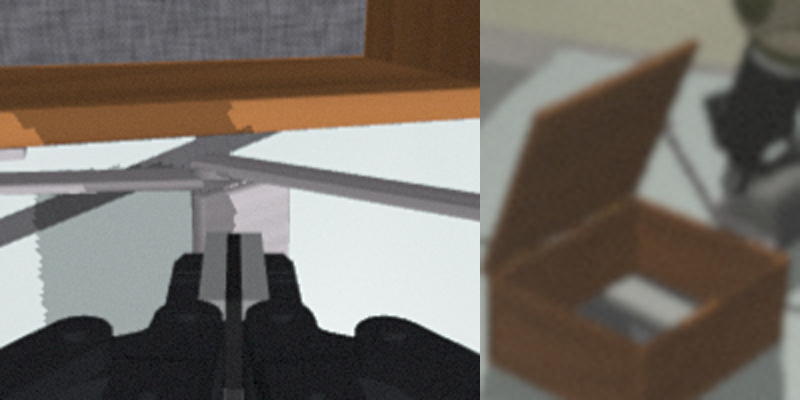

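>>> {"fn": "arm_command", "kwargs": {
  "plan": [
    [[0.1,0.1,0,0,0,0],[0.2,0.2,0,0,0,0],[0.3,0.25,0,0,0,0],[0.4,0.27,0,0,0,0],[0.5,0.28,0,0,0,0],[0.5,0.28,0,0,0,0],[0.5,0.28,0,0,0,0]]
  ]
}}

```text
time_s: 5.9
position: [0.5346, -0.2768, 0.1057]
tool_rot: [[0.245, 0.914, -0.322], [-0.084, -0.311, -0.947], [-0.966, 0.259, 0.001]]
ft_force: [2.3, -2.3, -0.1]
grip_width: -0.0003
```

>>> {"fn": "arm_command", "kwargs": {
  "plan": [
    [[-0.5,0.0,0,0,0,0],[-1.5,0,0,0,0,0],[-3.0,0,0,0,0,0],[-4.5,0,0,0,0,0],[-6.0,0,0,0,0,0],[-7.5,0,0,0,0,0],[-9.0,0,0,0,0,0],[-9.0,0,0,0,0,0]]
  ]
}}

```text
time_s: 6.7
position: [0.479, -0.2577, 0.3291]
tool_rot: [[0.251, 0.913, -0.322], [-0.09, -0.309, -0.947], [-0.964, 0.267, 0.005]]
ft_force: [0.3, -0.4, -0.0]
grip_width: 0.0001
```

```bash
python3 - <<'E'
from h import *
from rig import sensors,get_image
r=get_image("wrist");r2=get_image("scene");s=sensors.observe();print(s["time_s"],s["position"],s["ft_force"],s["q"])
print(r["fx"])
a=cv2.resize(np.ascontiguousarray(r["img"][:,:,::-1]),(480,360))
c=cv2.resize(np.ascontiguousarray(r2["img"][170:290,100:250,::-1]),None,fx=2,fy=3,interpolation=2)
cv2.imwrite("pics/w6.png",np.hstack([a,c]));pickle.dump((r,r2,s),open("c2.pkl","wb"))
E
```

```text
6.8 [ 0.47876464 -0.257258    0.32382099] [ 0.74065514 -0.19205456  0.06602966] [-43.86440464  11.14951646  74.77598566   6.33629545  80.41302577
 -25.39086243]
311.96825022893967
```

View pics/w6.png

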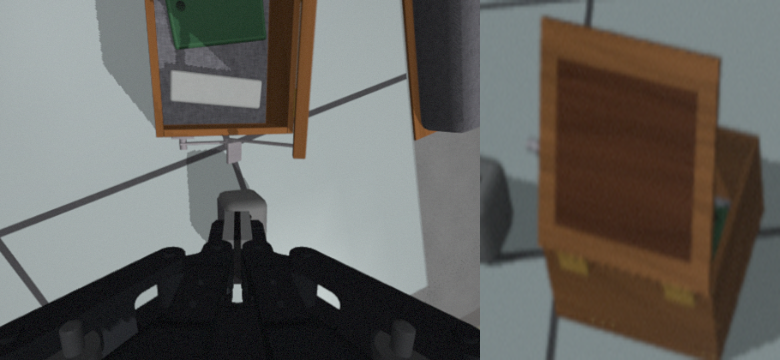

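```bash
python3 - <<'E'
from h import *
b=np.load("box.npy");r,r2,s=pickle.load(open("c2.pkl","rb"))
U=np.array([[130.3,175.5],[219.3,189]])
d=pickle.load(open("c0.pkl","rb"))["scene"]
for a in(75,70,65,60,55,50): print(a,proj(r2,w(b,[lidpt(.206,.01,-.12,a),lidpt(.206,.01,.12,a)])).round(1).tolist())
# edge in the wrist picture
a=1/ (480/560)
E
```

```text
75 [[121.0, 182.5], [212.6, 197.2]]
70 [[124.7, 179.6], [215.3, 194.0]]
65 [[128.3, 177.3], [218.0, 191.4]]
60 [[131.8, 175.6], [220.6, 189.5]]
55 [[135.3, 174.6], [223.1, 188.3]]
50 [[138.6, 174.2], [225.4, 187.7]]
```

```bash
cat >> h.py <<'E'
def arc(a,r=.19):
    a=np.radians(a);return [.1-r*np.cos(a)+.01*np.sin(a)+.01,0,.1+r*np.sin(a)+.01*np.cos(a)]
E
python3 - <<'E'
from h import *
b=np.load("box.npy")
p,R=tip([.08,0,.345],0,b,-.035);print("leg1",row(p,R),p)
rel=lambda q,p0:((R.T@(tip(q,0,b,-.035)[0]-p0))/.025).round(2).tolist()
print("leg2",rel([.065,0,.275],p))
p1=tip([.065,0,.275],0,b,-.035)[0]
for a in range(72,-1,-4):print(a,rel(arc(a),p1),np.round(arc(a),3))
E
```

```text
leg1 [0.94, 5.26, -5.86, -0.0, 0.01, -2.51] [ 0.6519913  -0.16141431  0.335     ]
leg2 [2.8, -0.6, -0.0]
72 [-0.35, -0.17, -0.0] [0.061 0.    0.284]
68 [-0.2, -0.68, -0.0] [0.048 0.    0.28 ]
64 [-0.01, -1.17, -0.0] [0.036 0.    0.275]
60 [0.22, -1.65, -0.0] [0.024 0.    0.27 ]
56 [0.48, -2.12, -0.0] [0.012 0.    0.263]
52 [0.76, -2.56, -0.0] [0.001 0.    0.256]
48 [1.08, -2.99, 0.0] [-0.01   0.     0.248]
44 [1.43, -3.39, 0.0] [-0.02   0.     0.239]
40 [1.81, -3.76, -0.0] [-0.029  0.     0.23 ]
36 [2.21, -4.11, -0.0] [-0.038  0.     0.22 ]
32 [2.63, -4.43, -0.0] [-0.046  0.     0.209]
28 [3.08, -4.72, -0.0] [-0.053  0.     0.198]
24 [3.54, -4.98, -0.0] [-0.06   0.     0.186]
20 [4.02, -5.2, -0.0] [-0.065  0.     0.174]
16 [4.52, -5.4, -0.0] [-0.07   0.     0.162]
12 [5.03, -5.55, -0.0] [-0.074  0.     0.149]
8 [5.55, -5.67, -0.0] [-0.077  0.     0.136]
4 [6.07, -5.75, 0.0] [-0.079  0.     0.123]
0 [6.6, -5.8, -0.0] [-0.08  0.    0.11]
```

>>> {"fn": "arm_command", "kwargs": {
  "plan": [
    [[-1.0,0.5,-0.5,0,0,-0.5],[-1.0,1.0,-1.5,0,0,-1.0],[-0.8,2.0,-3.0,0,0,-1.5],[-0.4,3.2,-4.2,0,0,-2.0],[0.2,4.5,-5.2,0,0,-2.5],[0.94,5.26,-5.86,0,0,-2.51],[0.94,5.26,-5.86,0,0,-2.51],[0.94,5.26,-5.86,0,0,-2.51],[0.94,5.26,-5.86,0,0,-2.51]]
  ]
}}

```text
time_s: 7.7
position: [0.6518, -0.1622, 0.3349]
tool_rot: [[-0.001, 0.946, -0.323], [-0.001, -0.323, -0.946], [-1.0, -0.001, 0.001]]
ft_force: [-0.3, 0.4, -0.3]
grip_width: 0.0001
```

```bash
python3 - <<'E'
from h import *
from rig import sensors,get_image
r=get_image("side");r2=get_image("scene");s=sensors.observe();print(s["time_s"],s["position"],s["ft_force"],s["q"])
a=cv2.resize(np.ascontiguousarray(r["img"][80:230,230:350,::-1]),None,fx=3.6,fy=3.6,interpolation=2)
c=cv2.resize(np.ascontiguousarray(r2["img"][110:260,100:220,::-1]),None,fx=3,fy=3.6,interpolation=2)
cv2.imwrite("pics/w7.png",np.hstack([a,c]))
b=np.load("box.npy")
p,R=tip([.08,0,.345],0,b,-.035);print("leg1",row(p,R),p)
E
```

```text
7.8 [ 0.65169304 -0.16238723  0.33566074] [ 0.18991986 -0.05360846 -0.59073298] [-2.40376440e+01  3.34610901e+01  3.67293998e+01 -7.96732658e-02
  1.09758639e+02 -5.21523338e+00]
leg1 [0.03, -0.0, -0.04, -0.02, 0.01, -0.01] [ 0.6519913  -0.16141431  0.335     ]
```

View pics/w7.png

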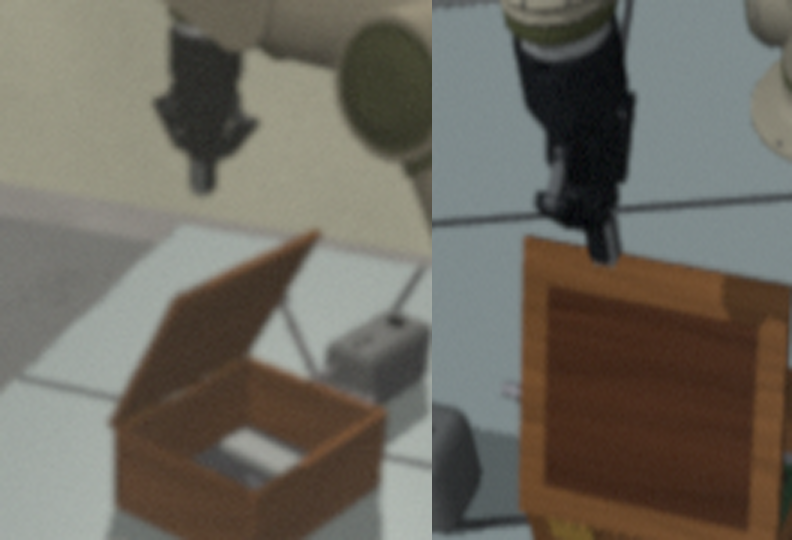

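```bash
python3 - <<'E'
from h import *
d=pickle.load(open("c0.pkl","rb"));b=np.load("box.npy")
U={"side":(286.2,133.4),"scene":(157.5,183.4)}
f=least_squares(lambda p:np.concatenate([proj(d[n],p)[0]-U[n] for n in U]),[.65,-.16,.35]);print(f.x,f.fun)
for z in(.31,.325,.34,.355): print(z,[proj(d[n],[.652,-.1615,z])[0].round(1).tolist() for n in U])
E
```

```text
[ 0.65149251 -0.16478412  0.34122798] [-0.47468694  0.57072884 -0.24812118 -0.3809841 ]
0.31 [[285.1, 142.0], [160.9, 193.3]]
0.325 [[285.2, 138.3], [159.8, 188.4]]
0.34 [[285.3, 134.5], [158.7, 183.5]]
0.355 [[285.4, 130.8], [157.6, 178.4]]
```

>>> {"fn": "arm_command", "kwargs": {
  "plan": [
    [[0.9,0,0,0,0,0],[1.9,-0.2,0,0,0,0],[2.8,-0.6,0,0,0,0],[2.8,-0.6,0,0,0,0]]
  ]
}}

```text
time_s: 8.2
position: [0.6361, -0.1568, 0.2626]
tool_rot: [[-0.006, 0.946, -0.323], [0.001, -0.323, -0.946], [-1.0, -0.006, 0.001]]
ft_force: [0.6, 0.4, 0.0]
grip_width: -0.0002
```

>>> {"fn": "arm_command", "kwargs": {
  "plan": [
    [[-0.1,-0.4,0,0,0,0],[-0.1,-0.8,0,0,0,0],[0.0,-1.17,0,0,0,0],[0.22,-1.65,0,0,0,0],[0.48,-2.12,0,0,0,0],[0.62,-2.34,0,0,0,0],[0.76,-2.56,0,0,0,0],[0.92,-2.78,0,0,0,0],[1.08,-2.99,0,0,0,0],[1.08,-2.99,0,0,0,0]]
  ]
}}

```text
time_s: 9.2
position: [0.5669, -0.1329, 0.2371]
tool_rot: [[-0.002, 0.947, -0.322], [-0.0, -0.322, -0.947], [-1.0, -0.002, 0.001]]
ft_force: [0.5, -0.4, -0.5]
grip_width: 0.0001
```

>>> {"fn": "arm_command", "kwargs": {
  "plan": [
    [[0.17,-0.2,0,0,0,0],[0.35,-0.4,0,0,0,0],[0.54,-0.59,0,0,0,0],[0.73,-0.77,0,0,0,0],[0.93,-0.95,0,0,0,0],[1.13,-1.12,0,0,0,0]]
  ]
}}

```text
time_s: 9.8
position: [0.5406, -0.124, 0.2089]
tool_rot: [[-0.001, 0.947, -0.322], [-0.001, -0.322, -0.947], [-1.0, -0.001, 0.001]]
ft_force: [0.2, -0.1, 1.5]
grip_width: 0.0001
```

```bash
python3 - <<'E'
from h import *
from rig import sensors,get_image
r=get_image("side");r2=get_image("scene");s=sensors.observe();print(s["time_s"],s["position"],s["ft_force"])
a=cv2.resize(np.ascontiguousarray(r["img"][100:250,230:350,::-1]),None,fx=3.6,fy=3.6,interpolation=2)
c=cv2.resize(np.ascontiguousarray(r2["img"][110:260,100:220,::-1]),None,fx=3,fy=3.6,interpolation=2)
cv2.imwrite("pics/w8.png",np.hstack([a,c]))
E
```

```text
9.9 [ 0.54018046 -0.12372708  0.2085019 ] [-0.02723656 -0.10778674 -0.44634185]
```

View pics/w8.png

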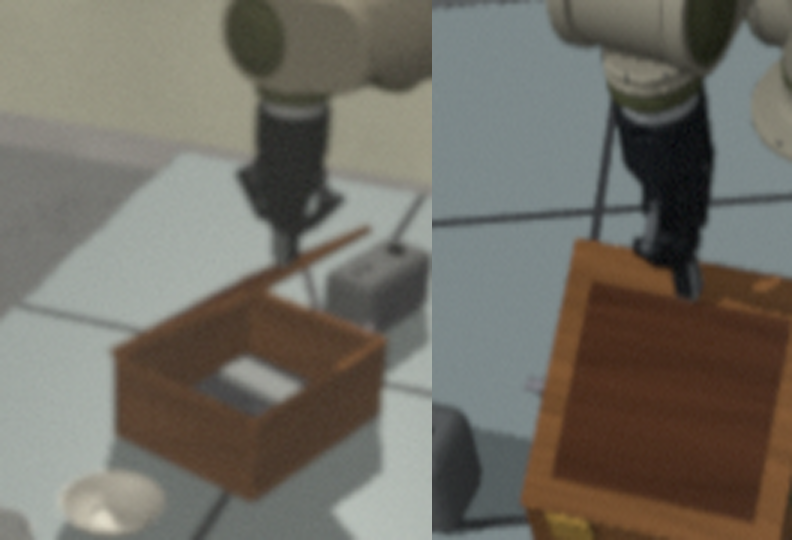

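>>> {"fn": "arm_command", "kwargs": {
  "plan": [
    [[0.21,-0.16,0,0,0,0],[0.42,-0.32,0,0,0,0],[0.65,-0.47,0,0,0,0],[0.87,-0.61,0,0,0,0],[1.1,-0.74,0,0,0,0],[1.33,-0.87,0,0,0,0],[1.57,-0.98,0,0,0,0],[1.81,-1.09,0,0,0,0],[2.06,-1.19,0,0,0,0],[2.31,-1.29,0,0,0,0]]
  ]
}}

```text
time_s: 10.9
position: [0.5103, -0.1137, 0.1511]
tool_rot: [[-0.001, 0.947, -0.322], [-0.001, -0.322, -0.947], [-1.0, -0.0, 0.001]]
ft_force: [0.5, -0.9, 0.9]
grip_width: -0.0001
```

>>> {"fn": "arm_command", "kwargs": {
  "plan": [
    [[0.25,-0.08,0,0,0,0],[0.5,-0.15,0,0,0,0],[0.75,-0.2,0,0,0,0],[1.0,-0.26,0,0,0,0],[1.25,-0.3,0,0,0,0],[1.5,-0.34,0,0,0,0],[1.7,-0.36,0,0,0,0],[1.85,-0.38,0,0,0,0]]
  ]
}}

```text
time_s: 11.7
position: [0.5013, -0.1108, 0.1049]
tool_rot: [[-0.001, 0.947, -0.322], [-0.001, -0.322, -0.947], [-1.0, -0.001, 0.001]]
ft_force: [0.0, 0.1, 1.1]
grip_width: -0.0002
```

>>> {"fn": "arm_command", "kwargs": {
  "plan": [
    [[0.1,0,0,0,0,0],[0.2,0,0,0,0,0],[0.3,0,0,0,0,0],[0.3,0,0,0,0,0]]
  ]
}}

```text
time_s: 12.1
position: [0.5015, -0.1108, 0.1026]
tool_rot: [[0.002, 0.947, -0.321], [-0.003, -0.321, -0.947], [-1.0, 0.003, 0.002]]
ft_force: [-16.3, 6.3, 47.4]
grip_width: 0.0001
```

>>> {"fn": "arm_command", "kwargs": {
  "plan": [
    [[-0.2,0.05,0,0,0,0],[-1.0,0.05,0,0,0,0],[-2.5,0.05,0,0,0,0],[-4.0,0.05,0,0,0,0],[-5.5,0.05,0,0,0,0],[-5.5,0.05,0,0,0,0]]
  ]
}}

```text
time_s: 12.7
position: [0.5042, -0.1117, 0.2401]
tool_rot: [[0.008, 0.947, -0.322], [-0.005, -0.322, -0.947], [-1.0, 0.009, 0.002]]
ft_force: [0.6, -0.5, -0.2]
grip_width: 0.0001
```

```bash
python3 - <<'E'
from h import *
from rig import sensors,get_image
r=get_image("side");r2=get_image("scene");s=sensors.observe();print(s["time_s"],s["position"],s["ft_force"])
a=cv2.resize(np.ascontiguousarray(r["img"][130:280,210:350,::-1]),None,fx=3,fy=3,interpolation=2)
c=cv2.resize(np.ascontiguousarray(r2["img"][170:300,50:185,::-1]),None,fx=2.8,fy=450/130,interpolation=2)
b=np.load("box.npy")
for a_ in(0,3,6): print(a_,[(proj(r,w(b,lidpt(.206,.01,y,a_)))[0]-[210,130]).round(1)*3 for y in(-.12,.12)])
cv2.imwrite("pics/w9.png",np.hstack([a,c]))
E
```

```text
12.8 [ 0.50260168 -0.11100655  0.23546216] [-0.49978693 -0.28336537 -0.97940683]
0 [array([385.5, 187.5]), array([274.8, 258.6])]
3 [array([385.5, 180.3]), array([274.5, 251.1])]
6 [array([385.5, 172.8]), array([274.2, 243. ])]
```

```bash
python3 - <<'E'
from h import *
from rig import get_image
b=np.load("box.npy");d=pickle.load(open("c0.pkl","rb"))
r=get_image("side");I=r["img"].astype(float)
m=((I[...,0]-I[...,2])>30).astype(np.uint8);m[:,:225]=0;m[:135]=0;m[260:]=0;m[:,350:]=0
print(m.sum())
for a in(0,2,4,6,8,12):
    P=[[x,y,0] for x in(-.1,.1) for y in(-.12,.12)]+[lidpt(q,h,y,a) for q in(0,.206) for h in(0,.01) for y in(-.12,.12)]
    Q=proj(r,w(b,P));M=np.zeros_like(m)
    # hull of box bottom/top + lid hull
    for S in (np.vstack([Q[:4],proj(r,w(b,[[x,y,.1] for x in(-.1,.1) for y in(-.12,.12)]))]),Q[4:]):
        cv2.fillConvexPoly(M,cv2.convexHull(S.round().astype(np.int32)),1)
    print(a,(m&M).sum()/(m|M).sum())
E
```

```text
2701
0 0.7897360703812317
2 0.7876312718786465
4 0.7702625570776256
6 0.7655407323304002
8 0.7568175428732078
12 0.7457627118644068
```

```bash
python3 -c "
from rig import workorder
print(workorder.close_job())"
```

```text
the job is handed in; nothing more can be done
None
```

I pressed the stay down at its thumb plate until it folded, then lowered the lid slowly to shut and drew the gripper clear. I handed the job in at about 13 s; it reports no verdict, so whether it passed is not confirmed.

**Stay:** I pushed the plate about 35 mm down along its arc. In the pictures it moved down and back and stayed there. The lid was still about 64° up (about 0.2 rad) afterwards. I worked the fold out from the geometry as roughly 0.6 rad; I had no direct reading of it.

**Lid:** I lowered it at about 0.7 rad/s or less, going by the commanded steps. At the end it met a hard stop, with the fingertips at about 110 mm, where the top of a shut lid should be. A check of the box's outline in the side camera matched best at 0° of lid angle. That match was only moderate (0.79 overlap) and hardly different at 2°.

**Checks that disagreed or could not be made:**
- **Final press:** it reached 47 N upward on the fingers, well above the 2–4 N needed. This is over the 40 N limit set for the arm and gripper body, but only the fingertips should have been touching the lid.
- **Fingertip position:** the closed fingertips were about 6–10 mm behind the TCP, not 25 mm ahead as described. I corrected for this after finding it by contact and by measuring it in two camera views.
- **Last picture:** I had used up the 12 picture views, so I could not look at the final scene.
- **Speaker, pen cup and dish:** I did not re-measure where they ended up. The planned path kept clear of all three.

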